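# Put the stray clips and tape back in the supply tray

## Robot

A 7-joint arm with a two-finger parallel gripper is mounted at the origin on the work surface. World frame = base frame: x ahead of the robot, y to its left, z up, the work surface at z = 0. Lengths are in mm, angles in rad, forces in N, time in s.
With the tool pointing down it reaches from about 350 to 900 mm from the base axis. Payload 19.9 kg.
Tool frame: the origin (TCP) lies midway between the tips of the shut fingers; the grasp point (between the pads) lies 19 mm behind it (arm.pinch_z is the distance from the TCP to the grasp point, in mm); z points along the fingers, y is the line along which they close (so a half turn about z gives the same grasp; the last joint's range is limited). The gripper opens to 94 mm and grips with 3 to 60 N. Pads are 16 mm wide; open, the fingers measure 119 mm over their backs; the gripper's body (75 mm by 177 mm) begins 78 mm behind the grasp point.
Start: joints at [1.135, 0.417, -0.01, 1.614, 0.005, 1.111, -0.053], TCP at [240.381, -576.902, 205.425] pointing down, gripper open.
Joint ranges: [-2.81, 2.81], [-0.39, 2.02], [-1.27, 1.25], [0.06, 2.57], [-1.19, 4.33], [0.19, 2], [-2.82, 2.82]. Speed limits (rad/s): [1.89, 1.89, 2.39, 2.39, 3.01, 3.01, 3.01].

## Interface

Orientations are given as a unit quaternion [w, x, y, z].
In Python, from station import arm gives the robot as it stands.
- The arm moves only by the tool step_arm, never from a script. Its argument "plan" is text: rows parted by semicolons, each of 7 numbers parted by spaces: the shift along the tool's x, y, z normalised to -1 to 1, where 1 is 20 mm, then the turn, a rotation vector about the tool's x, y, z normalised to -1 to 1, where 1 is 5 degrees, then the closure, from -1 (fully open) to 1 (shut). In form: x y z rx ry rz gripper; .... A call has 1 to 12 rows; each row shifts and turns the commanded pose from where the row before left it, along the tool's axes as they then stand; what a row does not reach is not made up. A row lasts 1/8 s, in which the tool goes at most 62.5 mm and 10.7 degrees, less where a joint would pass 70% of its speed; a pose out of reach is approached as far as the arm can. A call with a number of a shift or a turn outside -1 to 1 is refused whole. A call with a gripper value outside its range is refused whole. The fingers move at their own pace and stop on an object; "newtons" is the grip in N (left out, the last holds). Time passes only in rows, so rows that do not move let the fingers close. It gives the time, the measured TCP pose, the force, the opening and the grip force at its end, in the units of the state.
- arm.state(): the state, without advancing time (a new reading comes with each control period).
- arm.capture(name): name is "scene" or "top" or "wrist"; returns the picture (384x512x3 uint8, blue, green, red); there is no depth.
- arm.camera_model(name): a dict with "K" (3x3 intrinsics, pixels), "pose" (4x4, takes a point from camera to world coordinates). Camera axes: x right, y up, looking along -z (the intrinsics and any distortion apply to the point x, -y, -z); pixel columns grow to the right and rows downward; lengths in mm; the calibration is good to about 2 mm. The wrist camera is an equidistant fisheye: a pixel r from the principal point sees the ray r / f radians off the axis. A picture is of the moment at which its call begins: read the wrist's pose just before it. camera_model takes no time and is no camera call; for the wrist camera it gives the pose at the moment of the call.
- arm.close_job(): hands the job in; it is judged then, once.
The state is a dict: "t": time; "joint_pos": joint angles; "dq": joint speeds; "effort": joint torques, N m; "ee_pos": TCP position; "eef_rot": TCP orientation; "ft_force": force on the tool from outside, world axes, zero at the start; "moment": the same for the moment, N m; "finger_gap": opening from 0.0 (shut) to 1.0 (fully open); "gripper_force": force on a finger pad.
Only numpy, scipy, OpenCV 4.12 (cv2) and the standard library are available. Lean on these libraries where they do the work, as an engineer would, in place of code of your own. Each camera call takes 0.05 s, during which the arm holds its last target. There are 200 camera calls.

## Task

Tidy the loose supplies on this records desk back into the tray: put each loose binder clip, and the loose tape roll, in the bin that already holds its own kind and size, with clips standing on their spines and the roll lying flat, each down on the bin's floor. Leave the clips that are holding card packets, and the tape dispenser with its roll, where they are.

Things in the scene. Friction and masses are not known exactly. Their poses are not given: they have to be found in the camera images.
- clip_large: Loose large binder clip: black triangular spring-steel body 51 mm wide, standing on its flat spine (24 mm deep), jaws up at 26 mm, two wire handles rising together from the middle of the jaws to 62 mm. About 26 g. Origin: centre of the spine's underside; z up; y runs along the width. The long faces slope together upwards: grip low, across the width, on its two open ends.
- clip_medium_a: Loose medium binder clip: black triangular spring-steel body 32 mm wide, standing on its flat spine (16 mm deep), jaws up at 17 mm, two wire handles rising together from the middle of the jaws to 42 mm. About 14 g. Origin: centre of the spine's underside; z up; y runs along the width. The long faces slope together upwards: grip low, across the width, on its two open ends.
- clip_medium_b: The other loose medium binder clip, the same in all measures as clip_medium_a (32 mm wide along its y axis, 16 mm spine, 42 mm high over the handles). Origin: centre of the spine's underside.
- tape_roll: Loose roll of sticky tape lying flat: ring 40 mm outside with a cardboard core (hole about 25 mm), 19 mm high, about 22 g. Origin: centre of its underside; z up along the roll's axis. Can be gripped across the outside in any direction.
- bin_large: Bin for large binder clips: open white box, one of three alike in the grey tray, in varying order; tray and bins are fixed. 118 (its x) x 108 (y) x 34 mm high, walls and floor 3 mm. Origin: centre of its underside, 4 mm above the desk. Holds two large (51 mm) clips standing one before the other at its +x end (away from the robot), covering x from -2 mm to the wall; the rest of its floor is free.
- bin_medium: Bin for medium binder clips: open white box, one of three alike in the grey tray, in varying order; tray and bins are fixed. 118 (its x) x 108 (y) x 34 mm high, walls and floor 3 mm. Origin: centre of its underside, 4 mm above the desk. Holds two medium (32 mm) clips standing side by side at its +x end (away from the robot), covering x from 32 mm to the wall; the rest of its floor is free.
- bin_tape: Bin for tape rolls: open white box, one of three alike in the grey tray, in varying order; tray and bins are fixed. 118 (its x) x 108 (y) x 34 mm high, walls and floor 3 mm. Origin: centre of its underside, 4 mm above the desk. Holds two tape rolls lying side by side at its +x end (away from the robot), covering x from 10 mm to the wall; the rest of its floor is free.
- packet_large: In use, to be left: packet of plain record cards 105 x 74 mm, 12 mm thick, with a large binder clip (51 mm wide) clamped on the short edge at its -x end, handle folded flat on the cards. Highest point 26 mm. Origin: on the desk below the middle of the cards; x runs along the 105 mm side.
- packet_medium: In use, to be left: packet of plain record cards 105 x 74 mm, 7 mm thick, with a medium binder clip (32 mm wide) clamped on the short edge at its -x end, handle folded flat on the cards. Highest point 18 mm. Origin: on the desk below the middle of the cards; x runs along the 105 mm side.
- dispenser: In use, to be left: black desk tape dispenser 118 x 50 mm, 57 mm high, with a tape roll upright on its hub and a steel cutter at its -x end. Origin: centre of its underside; x runs along its length.
Not all that is in view belongs to the job. What is shaped like the bin_tape but green is not meant.

How it is judged (in metres and radians):
At the end, for the whole second after the job is handed in: Each loose clip is in the bin of its own size and the roll in the tape bin: origin within 55 mm (x) and 50 mm (y) of the bin's centre and under 10 mm above its underside, tilted less than 0.25 rad, at rest; both card packets and the dispenser within 20 mm of their start (x of clip_large in the frame of bin_large between -0.055 and 0.055 m and y of clip_large in the frame of bin_large between -0.05 and 0.05 m and z of clip_large in the frame of bin_large below 0.01 m and angle between each of clip_large, clip_medium_a, clip_medium_b, tape_roll's own z axis and vertical below 0.25 rad and linear speed of each of clip_large, clip_medium_a, clip_medium_b, tape_roll below 0.02 m/s and x of clip_medium_a in the frame of bin_medium between -0.055 and 0.055 m and y of clip_medium_a in the frame of bin_medium between -0.05 and 0.05 m and z of each of clip_medium_a, clip_medium_b in the frame of bin_medium below 0.01 m and x of clip_medium_b in the frame of bin_medium between -0.055 and 0.055 m and y of clip_medium_b in the frame of bin_medium between -0.05 and 0.05 m and x of tape_roll in the frame of bin_tape between -0.055 and 0.055 m and y of tape_roll in the frame of bin_tape between -0.05 and 0.05 m and z of tape_roll in the frame of bin_tape below 0.01 m and distance of each of packet_large, packet_medium, dispenser from where it was at the start of the episode below 0.02 m); the robot touches nothing.
It fails at once if a card packet in use was moved more than 20 mm (packet_large) (distance of packet_large from where it was at the start of the episode above 0.02 m).
It fails at once if a card packet in use was moved more than 20 mm (packet_medium) (distance of packet_medium from where it was at the start of the episode above 0.02 m).
It fails at once if a tape dispenser in use was moved more than 20 mm (dispenser) (distance of dispenser from where it was at the start of the episode above 0.02 m).
It also fails if it takes over 106 s, if anything falls off the work surface, if the arm or the gripper's body presses on something with over 40 N, if the wrist force passes 120 N, or if a joint passes its speed limit or range.

## Working session

There is one attempt and no reset: what is moved stays moved. The work goes in short steps, Python scripts to look and compute and a tool call to move; the robot and the scene stay as the last step left them, time stands still between calls to the robot, and variables do not carry over. Pictures are saved under pics/ and viewed, at most 14 in all, crops included, and the job is handed in when it is done.

Besides the shell and the picture viewer there is one more tool, called after "Request:" as name(argument=value, ...) on one line, values as JSON. step_arm: Moves the arm, as the interface text tells. Scaled input: -1 to 1 covers 20 mm each way for a shift and 5 degrees each way for a turn. Its arguments: {"type":"object","properties":{"plan":{"type":"string"},"newtons":{"type":"number"}},"required":["plan"]}

```bash
ls; mkdir -p pics
python3 - <<'E'
from station import arm
import cv2,numpy as np
for n in("top","scene"):
    cv2.imwrite(f"pics/{n}0.png",arm.capture(n)); m=arm.camera_model(n); print(n,np.round(m["K"],1).tolist(),np.round(m["pose"],3).tolist(),[k for k in m])
s=arm.state();print(s["t"],s["ee_pos"],s["eef_rot"],s["finger_gap"],arm.pinch_z)
E
```

```text
pics
top [[357.6, 0.0, 257.9], [0.0, 357.6, 189.3], [0.0, 0.0, 1.0]] [[-0.029, 0.982, -0.187, 394.652], [-0.999, -0.031, -0.012, 1.238], [-0.018, 0.187, 0.982, 873.262], [0.0, 0.0, 0.0, 1.0]] ['K', 'pose']
scene [[386.9, 0.0, 255.3], [0.0, 386.9, 183.2], [0.0, 0.0, 1.0]] [[-0.395, -0.696, 0.6, 1114.508], [0.919, -0.293, 0.265, 241.029], [-0.009, 0.656, 0.755, 738.02], [0.0, 0.0, 0.0, 1.0]] ['K', 'pose']
0.1 [ 240.24963814 -576.6219585   204.90634889] [-5.20219696e-04  9.80577246e-01  1.96132537e-01 -1.48609299e-04] 1.004266261031957 18.8
```

Run:
```python
import cv2
for n in("top","scene"):
    cv2.imwrite(f"pics/{n}0b.png",cv2.resize(cv2.imread(f"pics/{n}0.png"),(800,600),interpolation=cv2.INTER_CUBIC))
```

```text
(no output)
```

View pics/top0b.png

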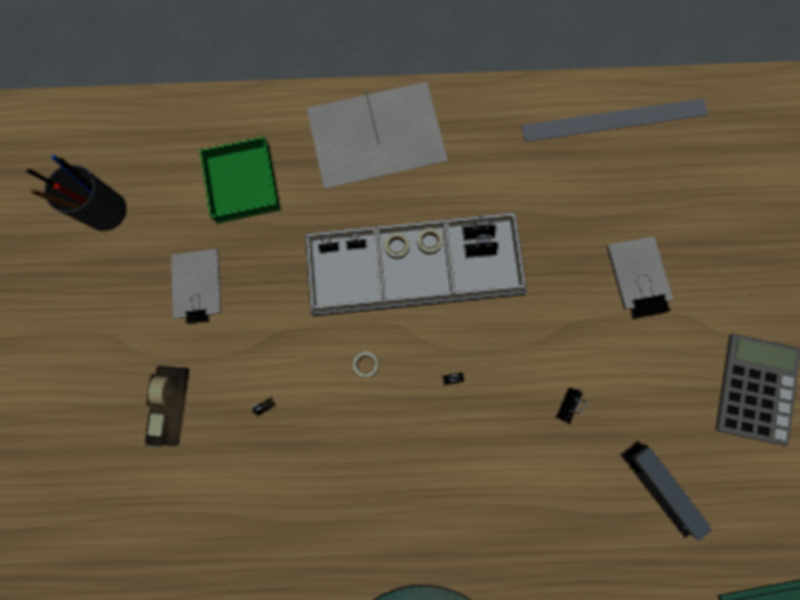

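View pics/scene0b.png

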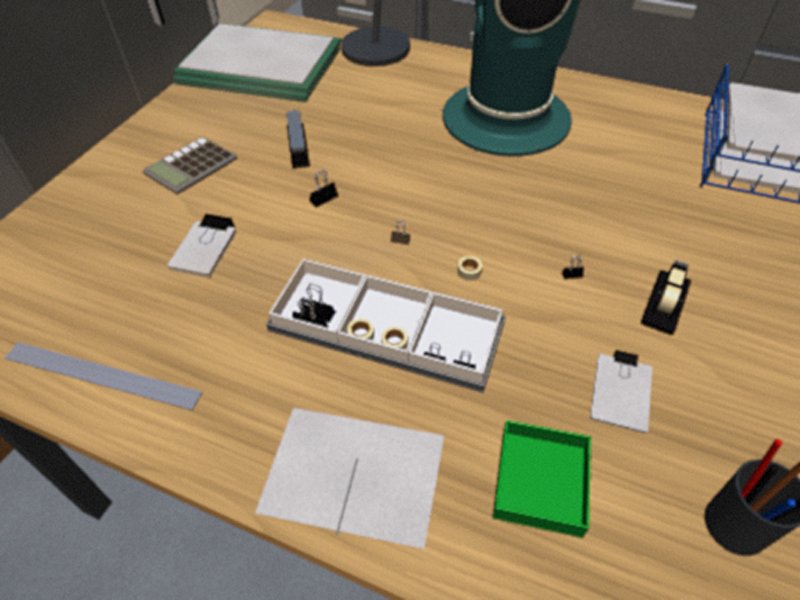

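The top view (800x600) shows the loose clips at (570,405) large, (453,379) and (263,407) medium, and the loose roll at (365,364). The bins run left to right medium, tape, large, and the green box at (240,180) is the decoy. The clips at (197,315) and (650,305) hold cards, and the dispenser is at (167,405). I'll enlarge the candidates in both views and measure them.

```bash
cat > h.py <<'E'
from station import arm
import cv2,numpy as np
from scipy.spatial.transform import Rotation as R
D=np.diag([1,-1,-1.])
def ray(n,uv,m=None):
    m=m or arm.camera_model(n);K=np.array(m["K"]);P=np.array(m["pose"])
    p=np.array([(uv[0]-K[0,2])/K[0,0],(uv[1]-K[1,2])/K[1,1]])
    if n=="wrist":
        t=np.linalg.norm(p);d=np.r_[p/max(t,1e-9)*np.sin(t),np.cos(t)]
    else: d=np.r_[p,1]
    d=P[:3,:3]@D@d
    return P[:3,3],d/np.linalg.norm(d)
def tri(rays):
    A=sum(np.eye(3)-np.outer(d,d) for c,d in rays);b=sum((np.eye(3)-np.outer(d,d))@c for c,d in rays)
    p=np.linalg.solve(A,b);return p,[np.linalg.norm(np.cross(p-c,d)) for c,d in rays]
def onz(r,z): c,d=r;return c+d*(z-c[2])/d[2]
def pose():
    s=arm.state();q=np.array(s["eef_rot"]);return np.array(s["ee_pos"]),R.from_quat(q[[1,2,3,0]]),s
def need(xyz,yaw):
    """tool shift (in 20mm units) then turn (5 deg units) to reach tcp xyz, tool down, tool-y heading yaw (deg, mod 180)"""
    p,r,s=pose();M=r.as_matrix();y=M[:,1];cur=np.degrees(np.arctan2(y[1],y[0]))
    dy=(yaw-cur+90)%180-90
    print("t",round(s["t"],2),"tcp",p.round(1),"tooly",round(cur,1),"shift/20",(M.T@(np.array(xyz)-p)/20).round(2),"rz/5deg",round(-dy/5,2),
      "tilt fix",(M.T@np.cross(M[:,2],[0,0,-1])/np.radians(5)).round(2)[:2],"q7",round(s["joint_pos"][6],2))
E
python3 - <<'E'
import cv2,numpy as np
T=cv2.imread("pics/top0.png");S=cv2.imread("pics/scene0.png")
k=800/512
rows=[]
for I,P in((T,[(570,405),(453,379),(263,407),(365,364)]),(S,[(323,190),(400,234),(573,268),(470,267)])):
    r=[]
    for u,v in P:
        u,v=int(u/k),int(v/k);c=I[v-16:v+16,u-16:u+16].astype(float)*1.6
        c=cv2.resize(np.clip(c,0,255).astype(np.uint8),(200,200),interpolation=cv2.INTER_CUBIC);cv2.putText(c,f"{u-16},{v-16}",(2,12),0,.4,(0,0,255));r.append(c)
    rows.append(np.hstack(r))
cv2.imwrite("pics/m1.png",np.vstack(rows))
# bins: top view tray crop, x3.1
c=T[128:208,185:345].astype(float)*1.2
cv2.imwrite("pics/tray.png",cv2.resize(np.clip(c,0,255).astype(np.uint8),(800,400),interpolation=cv2.INTER_CUBIC))
E
```

```text
(no output)
```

View pics/m1.png

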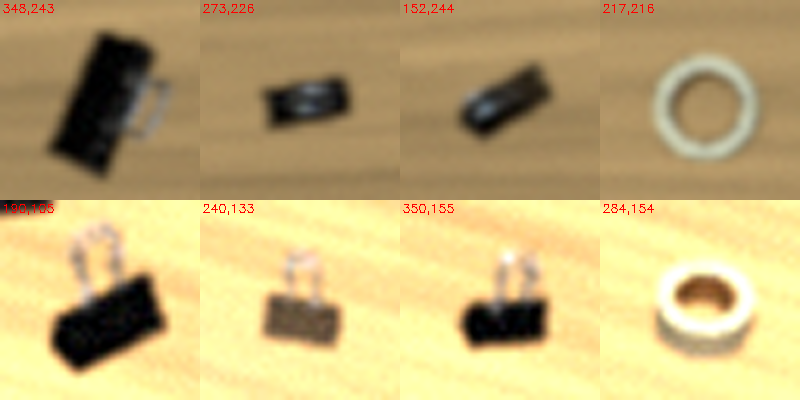

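View pics/tray.png

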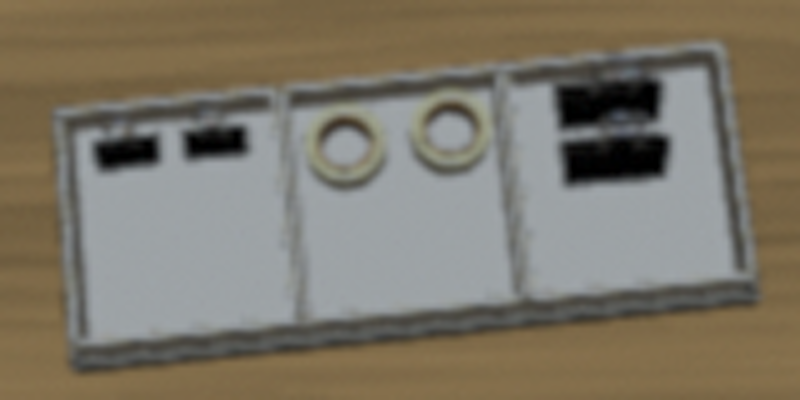

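The crops confirm it. From left to right they are the large clip, the two medium clips and the loose roll, all standing free with their handles up. In the tray crop the medium bin is left, tape is in the middle and large is right. Next I'll triangulate them.

Run:
```python
from h import *
k=lambda o,u,v,s=6.25:(o[0]+(u+.5)/s-.5,o[1]+(v+.5)/s-.5)
obj={"large":((348,243),(103,105),(190,105),(108,122),(127,42),(78,165)),
"ma":((273,226),(106,102),(240,133),(102,120),(68,110),(148,97)),
"mb":((152,244),(105,100),(350,155),(105,122),(70,120),(145,80)),
"roll":((217,216),(106,107),(284,154),(106,93),(50,107),(160,107))}
for n,(o,a,o2,b,e1,e2) in obj.items():
    p,e=tri([ray("top",k(o,*a)),ray("scene",k(o2,*b))])
    q1=onz(ray("top",k(o,*e1)),p[2]);q2=onz(ray("top",k(o,*e2)),p[2]);d=q2-q1
    print(n,p.round(1),np.round(e,1),"len",np.linalg.norm(d).round(1),"axis deg",np.degrees(np.arctan2(d[1],d[0])).round(1))
s=lambda u,v:((u+.5)/1.5625-.5,(v+.5)/1.5625-.5)
C={"-x-y":((753,278),(305,262)),"-x+y":((72,345),(503,307)),"+x+y":((57,112),(488,374)),"+x-y":((722,45),(270,320))}
for n,(a,b) in C.items():
    p,e=tri([ray("top",k((185,128),*a,5)),ray("scene",s(*b))]);print(n,p.round(1),np.round(e,1))
for n,a in {"div1a":(280,92),"div1b":(300,325),"div2a":(500,70),"div2b":(520,297),"fl1":(80,130),"fl2":(90,338),"fl3":(295,318)}.items(): print(n,onz(ray("top",k((185,128),*a,5)),38 if n[0]=="d" else 7).round(1))
c=arm.camera_model("wrist");print(np.round(c["K"],1).tolist(),np.round(c["pose"],3).tolist(),pose()[0])
```

```text
large [ 382.9 -233.1    9.6] [0.5 0.5] len 50.1 axis deg 153.7
ma [428.9 -59.8   5.5] [0.6 0.6] len 31.1 axis deg -82.5
mb [395.5 231.7   6.1] [1.1 1.1] len 31.9 axis deg -63.5
roll [453.8  73.8  19.3] [1.2 1.2] len 41.9 axis deg -91.7
-x-y [ 563.1 -171.4   29.9] [2.9 2.9]
-x+y [539.5 152.5  42.2] [1.4 1.4]
+x+y [655.8 164.3  35. ] [4.4 4.4]
+x-y [ 682.8 -165.8   22.6] [3. 3.]
div1a [662.4  50.5  38. ]
div1b [546.8  43.3  38. ]
div2a [669.9 -56.9  38. ]
div2b [557.  -61.6  38. ]
fl1 [655.9 153.6   7. ]
fl2 [549.2 148.5   7. ]
fl3 [556.   47.2   7. ]
[[297.3, 0.0, 252.5], [0.0, 297.3, 189.3], [0.0, 0.0, 1.0]] [[0.385, 0.898, 0.211, 302.209], [-0.923, 0.375, 0.088, -553.088], [-0.001, -0.229, 0.974, 383.559], [0.0, 0.0, 0.0, 1.0]] [ 240.24963814 -576.6219585   204.90634889]
```

Request:
step_arm(plan="0.95 -0.95 0.3 0 0 0 -1;0.95 -0.95 0.3 0 0 0 -1;0.95 -0.95 0.3 0 0 0 -1;0.95 -0.95 0.3 0 0 0 -1;0.95 -0.95 0.3 0 0 0 -1;0.95 -0.95 0.3 0 0 0 -1;0.95 -0.95 0.3 0 0 0 -1;0.95 -0.95 0.3 0 0 0 -1;0.95 -0.95 0.3 0 0 0 -1;0.95 -0.95 0.3 0 0 0 -1;0.95 -0.95 0.3 0 0 0 -1;0.95 -0.95 0.3 0 0 0 -1", newtons=10)

```text
t: 1.6
ee_pos: [363.3, -277.9, 133.2]
eef_rot: [-0.0, 0.981, 0.196, -0.0]
ft_force: [-0.1, -0.5, -0.1]
finger_gap: 1.001
gripper_force: 0.0
```

Request:
step_arm(plan="0.9 -0.85 0.3 0 0 0 -1;0.9 -0.85 0.3 0 0 0 -1;0 0 0.2 0 0 -1 -1;0 0 0.2 0 0 -1 -1;0 0 0.2 0 0 -1 -1;0 0 0 0 0 -1 -1;0 0 0 0 0 -1 -1;0 0 0 0 0 -1 -1;0 0 0 0 0 -1 -1;0 0 0 0 0 -1 -1;0 0 0 0 0 -0.2 -1;0 0 0 0 0 0 -1")

```text
t: 3.1
ee_pos: [383.2, -233.5, 109.4]
eef_rot: [-0.0, 0.85, 0.526, -0.0]
ft_force: [0.1, -0.2, -1.0]
finger_gap: 1.0
gripper_force: 0.0
```

```bash
cat > look.py <<'E'
from h import *
import sys
n=sys.argv[1]
m=arm.camera_model("wrist");I=arm.capture("wrist")
cv2.imwrite(f"pics/{n}_raw.png",I);np.savez(f"{n}.npz",K=m["K"],pose=m["pose"])
cv2.imwrite(f"pics/{n}.png",cv2.resize(I,(800,600),interpolation=cv2.INTER_CUBIC))
E
python3 look.py w1; python3 -c "
from h import *
need([383,-233,60],-26.3)"
```

```text
t 3.15 tcp [ 383.2 -233.5  109.4] tooly -26.5 shift/20 [ 0.02 -0.02  2.47] rz/5deg -0.04 tilt fix [-0. -0.] q7 -0.09
```

View pics/w1.png

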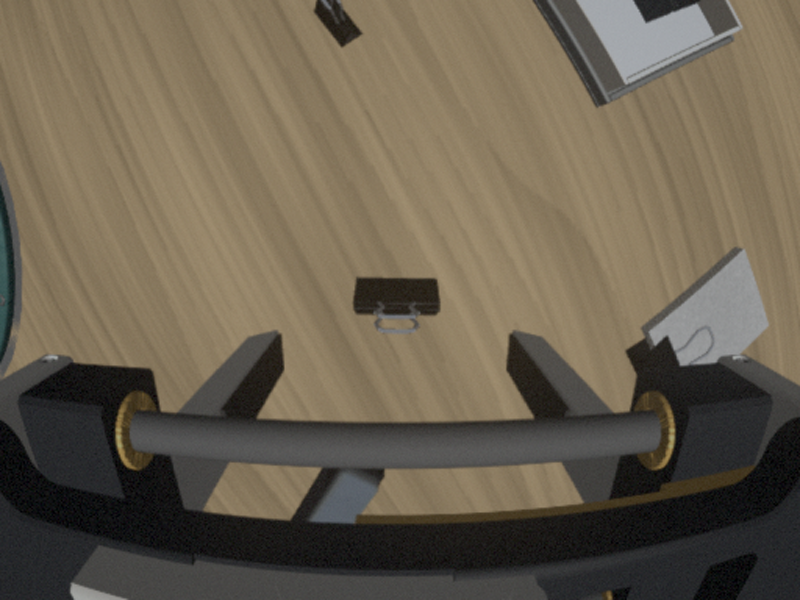

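The wrist view shows the large clip between the fingers: spine edge from (357,278) to (438,279), jaws from (354,313) to (439,314), so it is well aligned.

Run:
```python
from h import *
m=dict(np.load("w1.npz"))
s=lambda u,v:((u+.5)/1.5625-.5,(v+.5)/1.5625-.5)
for n,p,z in(("far edge",((357,278),(438,279)),0),("jaw",((354,313),(439,314)),26)):
    a,b=[onz(ray("wrist",s(*q),m),z) for q in p];d=b-a
    print(n,a.round(1),b.round(1),((a+b)/2).round(1),np.linalg.norm(d).round(1),np.degrees(np.arctan2(d[1],d[0])).round(1))
p,r,_=pose();print(r.as_matrix().round(3))
```

```text
far edge [ 367.4 -215.7    0. ] [ 413.  -239.1    0. ] [ 390.2 -227.4    0. ] 51.3 -27.1
jaw [ 360.3 -229.8   26. ] [ 404.7 -252.6   26. ] [ 382.5 -241.2   26. ] 49.9 -27.1
[[ 0.446  0.895 -0.   ]
 [ 0.895 -0.446  0.   ]
 [ 0.    -0.    -1.   ]]
```

Request:
step_arm(plan="-0.2 0.17 0.8 0 0 -0.1 -1;0 0 0.9 0 0 0 -1;0 0 0.9 0 0 0 -1;0 0 0.9 0 0 0 -1;0 0 0.9 0 0 0 -1;0 0 0.6 0 0 0 -1;0 0 0.28 0 0 0 -1;0 0 0 0 0 0 -1;0 0 0 0 0 0 1;0 0 0 0 0 0 1;0 0 0 0 0 0 1;0 0 0 0 0 0 1", newtons=12)

```text
t: 4.65
ee_pos: [384.6, -238.7, 4.0]
eef_rot: [0.0, 0.848, 0.531, 0.0]
ft_force: [-0.1, 0.2, 0.1]
finger_gap: 0.614
gripper_force: 0.0
```

Request:
step_arm(plan="0 0 0 0 0 0 1;0 0 0 0 0 0 1;0 0 -0.3 0 0 0 1;0 0 -0.8 0 0 0 1;0 0 -1 0 0 0 1;0 0 -1 0 0 0 1;0 0 -1 0 0 0 1;0 0 -1 0 0 0 1;0 0 -0.7 0 0 0 1;0 0 0 0 0 0 1")

```text
t: 5.9
ee_pos: [385.0, -238.9, 120.9]
eef_rot: [0.001, 0.848, 0.531, 0.0]
ft_force: [0.3, 0.5, -0.9]
finger_gap: 0.539
gripper_force: 12.0
```

```bash
python3 look.py w2; python3 -c "
from h import *
need([587,-115,120],-86.1)"
```

```text
t 5.95 tcp [ 384.6 -238.7  120.1] tooly -25.9 shift/20 [9.98 6.41 0.01] rz/5deg 12.04 tilt fix [0.01 0.  ] q7 -0.06
```

View pics/w2.png

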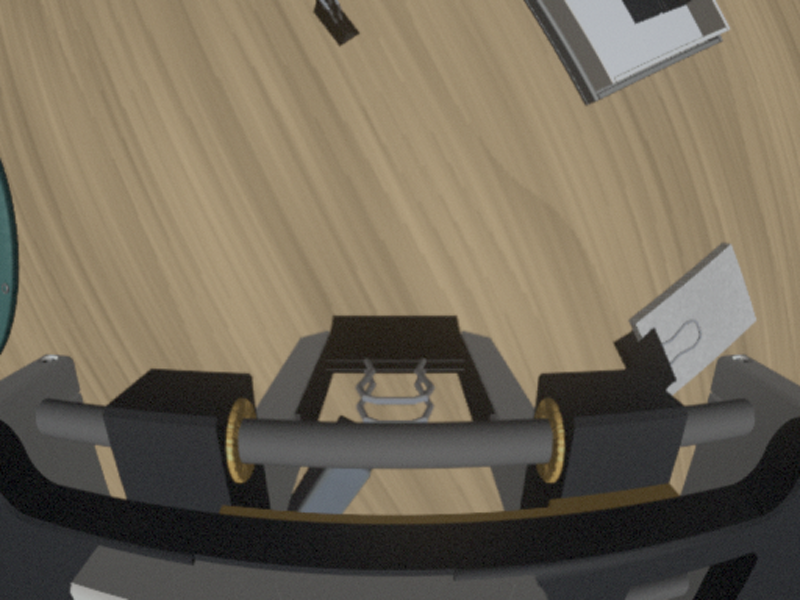

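The clip is held squarely (the gap is 51 mm). I'll carry it to the large bin.

Request:
step_arm(plan="0.5 0.32 0 0 0 0 1;1 0.64 0 0 0 0 1;1 0.64 0 0 0 0 1;1 0.64 0 0 0 0 1;1 0.64 0 0 0 0 1;1 0.64 0 0 0 0 1;1 0.64 0 0 0 0 1;1 0.64 0 0 0 0 1;1 0.64 0 0 0 0 1;1 0.64 0 0 0 0 1;0.5 0.32 0 0 0 0 1;0 0 0 0 0 1 1")

```text
t: 7.45
ee_pos: [587.4, -113.5, 119.0]
eef_rot: [-0.001, 0.87, 0.493, -0.0]
ft_force: [-1.1, 0.0, 0.1]
finger_gap: 0.54
gripper_force: 12.0
```

Request:
step_arm(plan="0 0 0 0 0 1 1;0 0 0 0 0 1 1;0 0 0 0 0 1 1;0 0 0 0 0 1 1;0 0 0 0 0 1 1;0 0 0 0 0 1 1;0 0 0 0 0 1 1;0 0 0 0 0 1 1;0 0 0 0 0 1 1;0 0 0 0 0 1 1;0 0 0 0 0 1 1;0 0 0 0 0 0 1")

```text
t: 8.95
ee_pos: [586.8, -114.3, 119.4]
eef_rot: [-0.0, 0.999, 0.036, -0.0]
ft_force: [-0.4, 1.1, 0.7]
finger_gap: 0.542
gripper_force: 12.0
```

```bash
python3 look.py w3; python3 -c "
from h import *
need([587,-115,11],-86.1)"
```

```text
t 9.0 tcp [ 586.9 -114.3  119.5] tooly -85.8 shift/20 [0.01 0.03 5.43] rz/5deg 0.07 tilt fix [-0.    0.01] q7 -1.42
```

View pics/w3.png

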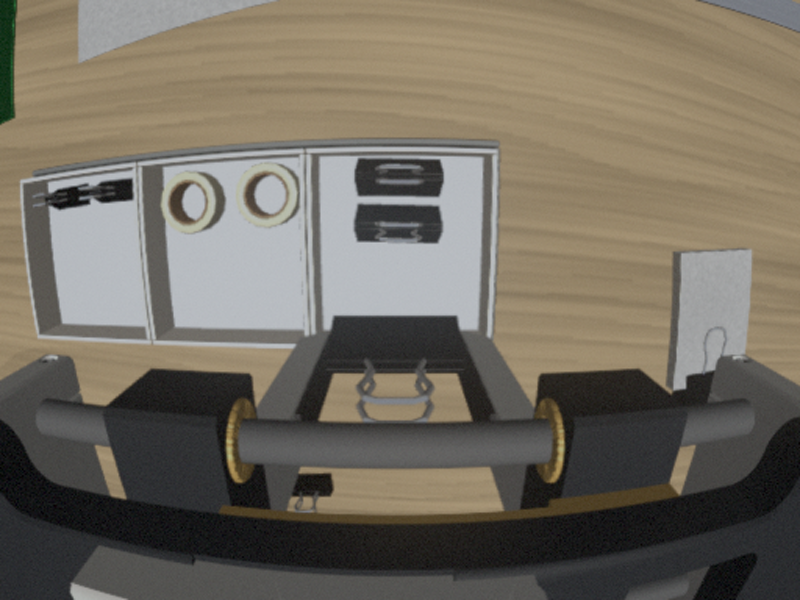

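The bin view lines up: large bin rim corners are at (313,150), (497,145) and (492,335), and the existing large clips' near edge is at (398,242). I'll compute where I am relative to it.

Run:
```python
from h import *
m=dict(np.load("w3.npz"))
s=lambda u,v:((u+.5)/1.5625-.5,(v+.5)/1.5625-.5)
k=lambda u,v:(185+(u+.5)/5-.5,128+(v+.5)/5-.5)
P={"L+x+y div":(305,150),"L+x-y out":(498,143),"L-x-y out":(493,337),"T-x-y div":(305,345),"T+x+y div":(138,162),"M-x+y out":(40,338),"M/T -x":(153,342),"M+x+y out":(22,181)}
for n,q in P.items(): print(n,onz(ray("wrist",s(*q),m),38).round(1))
for n,q in {"clip near edge":(398,242),"fl far L":(322,155),"fl far R":(480,155),"roll1":(192,203),"roll2":(267,195)}.items(): print(n,onz(ray("wrist",s(*q),m),7).round(1))
for a,b in(((498,143),(722,43)),((22,181),(57,112)),((305,150),(500,70)),((138,162),(280,92))):print(tri([ray("wrist",s(*a),m),ray("top",k(*b))]))
```

```text
L+x+y div [672.7 -59.5  38. ]
L+x-y out [ 685.  -167.1   38. ]
L-x-y out [ 571.9 -176.2   38. ]
T-x-y div [558.7 -64.3  38. ]
T+x+y div [665.6  48.   38. ]
M-x+y out [541.4 145.   38. ]
M/T -x [550.4  39.3  38. ]
M+x+y out [656.9 153.9  38. ]
clip near edge [ 620.4 -115.7    7. ]
fl far L [672.2 -64.4   7. ]
fl far R [ 679.7 -162.8    7. ]
roll1 [638.9  22.7   7. ]
roll2 [645.4 -30.2   7. ]
(array([ 687.47586831, -170.80721083,   16.30146445]), [np.float64(0.8933705285866278), np.float64(0.8933705285866381)])
(array([657.40052406, 160.38693873,  31.94486862]), [np.float64(0.5013731290967727), np.float64(0.5013731290967994)])
(array([673.36304075, -57.57930743,  27.81905687]), [np.float64(0.1021095188104753), np.float64(0.10210951881048311)])
(array([665.17661109,  51.24730937,  31.84875697]), [np.float64(0.8116172814826786), np.float64(0.8116172814826635)])
```

Request:
step_arm(plan="0.29 0.17 0.5 0 0 0.1 1;0 0 0.9 0 0 0 1;0 0 0.9 0 0 0 1;0 0 0.9 0 0 0 1;0 0 0.9 0 0 0 1;0 0 0.6 0 0 0 1;0 0 0.4 0 0 0 1;0 0 0.2 0 0 0 1;0 0 0 0 0 0 1")

```text
t: 10.12
ee_pos: [593.2, -117.5, 13.9]
eef_rot: [-0.0, 1.0, 0.032, 0.0]
ft_force: [0.7, -1.2, 0.0]
finger_gap: 0.542
gripper_force: 12.0
```

Request:
step_arm(plan="0 0 0.1 0 0 0 1;0 0 0.05 0 0 0 1;0 0 0 0 0 0 1")

```text
t: 10.5
ee_pos: [593.1, -117.5, 10.9]
eef_rot: [0.0, 1.0, 0.032, 0.0]
ft_force: [1.0, 0.6, 0.7]
finger_gap: 0.541
gripper_force: 12.0
```

Request:
step_arm(plan="0 0 0 0 0 0 -0.25;0 0 0 0 0 0 -0.3;0 0 0 0 0 0 -0.3;0 0 0 0 0 0 -0.3;0 0 -0.4 0 0 0 -0.3;0 0 -0.9 0 0 0 -0.3;0 0 -1 0 0 0 -0.3;0 0 -1 0 0 0 -0.3;0 0 -1 0 0 0 -0.3;0 0 -1 0 0 0 -0.5;0 0 -0.2 0 0 0 -1;0 0 0 0 0 0 -1")

```text
t: 12.0
ee_pos: [593.0, -117.5, 121.0]
eef_rot: [0.0, 1.0, 0.032, 0.0]
ft_force: [-0.2, -0.4, 0.4]
finger_gap: 0.929
gripper_force: 0.0
```

```bash
python3 look.py w4; python3 -c "
from h import *
need([429,-60,100],-82.5)"
```

```text
t 12.05 tcp [ 592.8 -117.5  120.5] tooly -86.4 shift/20 [-7.99 -3.39  1.03] rz/5deg -0.78 tilt fix [-0.    0.01] q7 -1.42
```

View pics/w4.png

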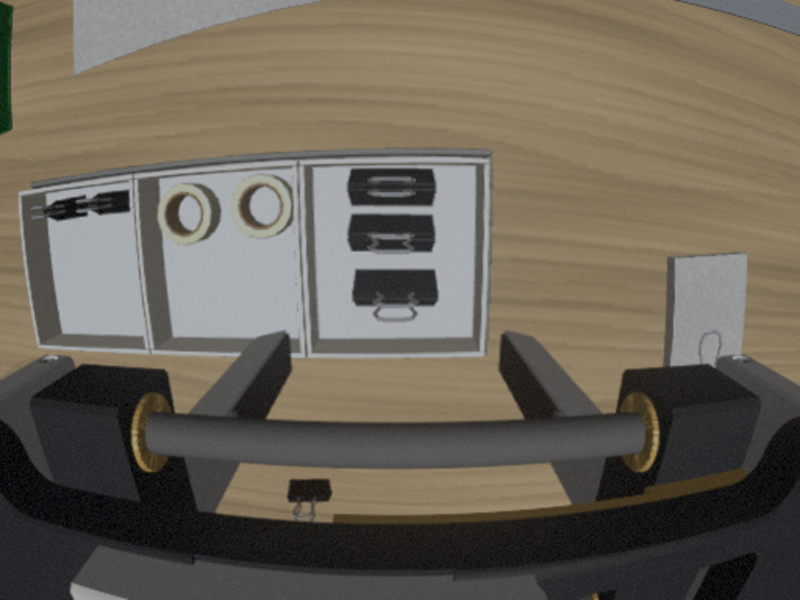

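The large clip stands upright on the bin floor, in front of its mates. Next is the first medium clip.

Request:
step_arm(plan="-0.5 -0.25 0 0 0 0 -1;-1 -0.42 0.1 0 0 0 -1;-1 -0.42 0.1 0 0 0 -1;-1 -0.42 0.1 0 0 0 -1;-1 -0.42 0.1 0 0 0 -1;-1 -0.42 0.1 0 0 0 -1;-1 -0.42 0.1 0 0 0 -1;-1 -0.42 0.2 0 0 0 -1;-0.5 -0.2 0.2 0 0 0 -1;0 0 0 0 0 -0.8 -1;0 0 0 0 0 0 -1")

```text
t: 13.42
ee_pos: [429.0, -59.9, 100.7]
eef_rot: [-0.0, 0.998, 0.066, -0.0]
ft_force: [0.2, -0.4, 0.1]
finger_gap: 1.002
gripper_force: 0.0
```

```bash
python3 look.py w5; python3 -c "
from h import *
need([429,-60,4],-82.5)"
```

```text
t 13.47 tcp [429.  -60.  100.7] tooly -82.5 shift/20 [0.   0.   4.83] rz/5deg 0.01 tilt fix [-0.  0.] q7 -1.43
```

View pics/w5.png

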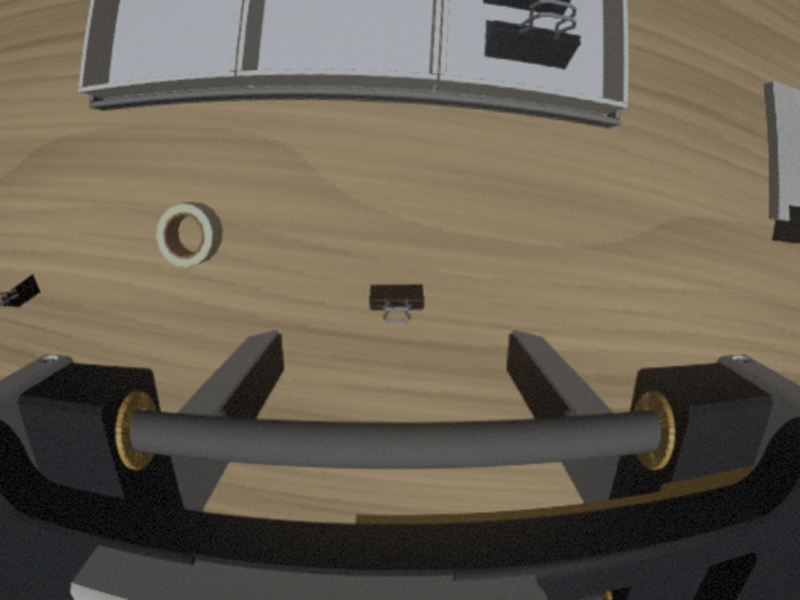

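The medium clip is centred and aligned: far edge from (370,285) to (424,286), jaws from (369,308) to (424,308). The roll's top ring is at (186,235).

Run:
```python
from h import *
m=dict(np.load("w5.npz"))
s=lambda u,v:((u+.5)/1.5625-.5,(v+.5)/1.5625-.5)
for n,p,z,o in(("far edge",((370,285),(424,286)),0,-8),("jaw",((369,308),(424,308)),17,0)):
    a,b=[onz(ray("wrist",s(*q),m),z) for q in p];d=b-a
    M=pose()[1].as_matrix();c=(a+b)/2+o*M[:,0]
    print(n,c.round(1),np.linalg.norm(d).round(1),np.degrees(np.arctan2(d[1],d[0])).round(1),"shift",(M.T@(c-pose()[0])/20).round(2))
m1=dict(np.load("w1.npz"))
# roll: wrist vs top/scene
r=[ray("wrist",s(186,235),m),ray("scene",(284+106.5/6.25-.5,154+93.5/6.25-.5)),ray("top",(217+106.5/6.25-.5,216+107.5/6.25-.5))]
print(tri(r),onz(r[0],19))
```

```text
far edge [429.3 -63.2   0. ] 33.2 -83.4 shift [-0.01  0.16  5.03]
jaw [427.4 -63.1  17. ] 32.1 -82.3 shift [-0.1   0.14  4.18]
(array([453.70056496,  72.52936307,  16.57445701]), [np.float64(2.915337541448655), np.float64(2.9588900811911607), np.float64(0.6946275843766645)]) [455.46889981  68.47269765  19.        ]
```

Request:
step_arm(plan="-0.05 0.15 0.8 0 0 0 -0.6;0 0 0.9 0 0 0 -0.4;0 0 0.9 0 0 0 -0.2;0 0 0.9 0 0 0 -0.2;0 0 0.7 0 0 0 -0.2;0 0 0.4 0 0 0 -0.2;0 0 0.25 0 0 0 -0.2;0 0 0 0 0 0 -0.2;0 0 0 0 0 0 1;0 0 0 0 0 0 1;0 0 0 0 0 0 1;0 0 0 0 0 0 1", newtons=10)

```text
t: 14.98
ee_pos: [428.6, -63.1, 4.0]
eef_rot: [0.0, 0.998, 0.066, 0.0]
ft_force: [-0.4, 0.1, 4.7]
finger_gap: 0.339
gripper_force: 10.0
```

Request:
step_arm(plan="0 0 0 0 0 0 1;0 0 -0.3 0 0 0 1;0 0 -0.8 0 0 0 1;0 0 -1 0 0 0 1;0 0 -1 0 0 0 1;0 0 -1 0 0 0 1;0 0 -0.9 0 0 0 1;0 0 0 0 0 0 1")

```text
t: 15.98
ee_pos: [429.1, -63.1, 105.0]
eef_rot: [0.0, 0.998, 0.066, 0.001]
ft_force: [-0.4, -0.8, 0.1]
finger_gap: 0.337
gripper_force: 10.0
```

```bash
python3 -c "
from h import *
need([608,99,105],-85.9)"
```

```text
t 15.97 tcp [429.1 -63.1 105. ] tooly -82.4 shift/20 [ 9.94 -6.85  0.02] rz/5deg 0.7 tilt fix [ 0.01 -0.02] q7 -1.42
```

Request:
step_arm(plan="0.5 -0.35 0 0 0 0 1;1 -0.68 0 0 0 0 1;1 -0.68 0 0 0 0 1;1 -0.68 0 0 0 0 1;1 -0.68 0 0 0 0 1;1 -0.68 0 0 0 0 1;1 -0.68 0 0 0 0 1;1 -0.68 0 0 0 0 1;1 -0.68 0 0 0 0 1;1 -0.68 0 0 0 0 1;0.45 -0.38 0 0 0 0 1;0 0 0 0 0 0.7 1")

```text
t: 17.48
ee_pos: [607.5, 100.2, 102.9]
eef_rot: [-0.0, 0.999, 0.036, -0.001]
ft_force: [-0.1, -1.1, -0.9]
finger_gap: 0.336
gripper_force: 10.0
```

Request:
step_arm(plan="0 0 0.4 0 0 0 1;0 0 0.9 0 0 0 1;0 0 0.9 0 0 0 1;0 0 0.9 0 0 0 1;0 0 0.7 0 0 0 1;0 0 0.5 0 0 0 1;0 0 0.25 0 0 0 1;0 0 0.1 0 0 0 1;0 0 0 0 0 0 1")

```text
t: 18.6
ee_pos: [607.9, 99.2, 11.2]
eef_rot: [-0.0, 0.999, 0.036, 0.0]
ft_force: [-0.4, 0.2, -0.4]
finger_gap: 0.333
gripper_force: 10.0
```

Request:
step_arm(plan="0 0 0 0 0 0 -0.05;0 0 0 0 0 0 -0.05;0 0 0 0 0 0 -0.05;0 0 -0.4 0 0 0 -0.05;0 0 -0.9 0 0 0 -0.05;0 0 -1 0 0 0 -0.05;0 0 -1 0 0 0 -0.1;0 0 -1 0 0 0 -0.3;0 0 -0.4 0 0 0 -0.4;0 0 0 0 0 0 -0.4")

```text
t: 19.85
ee_pos: [607.8, 99.1, 105.3]
eef_rot: [-0.0, 0.999, 0.036, 0.0]
ft_force: [0.4, 0.6, -0.9]
finger_gap: 0.7
gripper_force: 0.0
```

```bash
python3 look.py w6; python3 -c "
from h import *
need([395,231,100],-63.5)"
```

```text
t 19.9 tcp [607.4  99.1 104.6] tooly -85.9 shift/20 [-10.12  -7.34   0.23] rz/5deg -4.48 tilt fix [-0.  0.] q7 -1.81
```

View pics/w6.png

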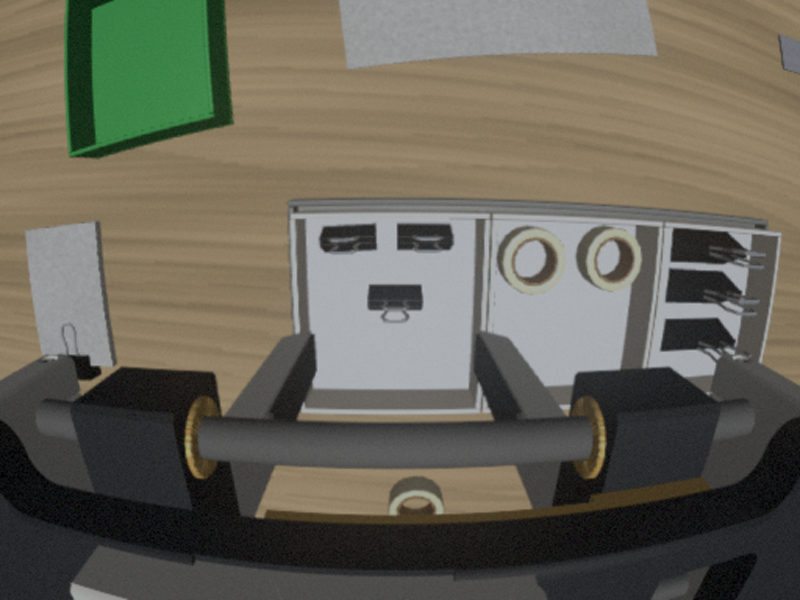

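Medium clip A stands in its bin, with room in front of it. On to clip B.

Request:
step_arm(plan="-0.5 -0.35 0 0 0 0 -1;-1 -0.73 0 0 0 0 -1;-1 -0.73 0 0 0 0 -1;-1 -0.73 0 0 0 0 -1;-1 -0.73 0 0 0 0 -1;-1 -0.73 0 0 0 0 -1;-1 -0.73 0 0 0 0 -1;-1 -0.73 0 0 0 0 -1;-1 -0.73 0 0 0 0 -1;-1 -0.73 0 0 0 0 -1;-0.62 -0.42 0.2 0 0 0 -1;0 0 0 0 0 -0.9 -1")

```text
t: 21.4
ee_pos: [393.7, 231.4, 100.2]
eef_rot: [0.0, 0.997, 0.077, -0.001]
ft_force: [1.4, -0.3, -0.6]
finger_gap: 1.0
gripper_force: 0.0
```

Request:
step_arm(plan="0 0 0 0 0 -0.9 -1;0 0 0 0 0 -0.9 -1;0 0 0 0 0 -0.9 -1;0 0 0 0 0 -0.9 -1;0 0 0 0 0 0 -1")

```text
t: 22.02
ee_pos: [394.8, 230.8, 100.4]
eef_rot: [0.0, 0.973, 0.23, -0.0]
ft_force: [-0.3, -0.1, 0.0]
finger_gap: 0.997
gripper_force: 0.0
```

```bash
python3 look.py w7; python3 -c "
from h import *
need([395,231,4],-63.5)"
```

```text
t 22.07 tcp [394.9 230.8 100.5] tooly -63.5 shift/20 [ 0.01 -0.01  4.82] rz/5deg 0.0 tilt fix [-0.    0.01] q7 -1.84
```

View pics/w7.png

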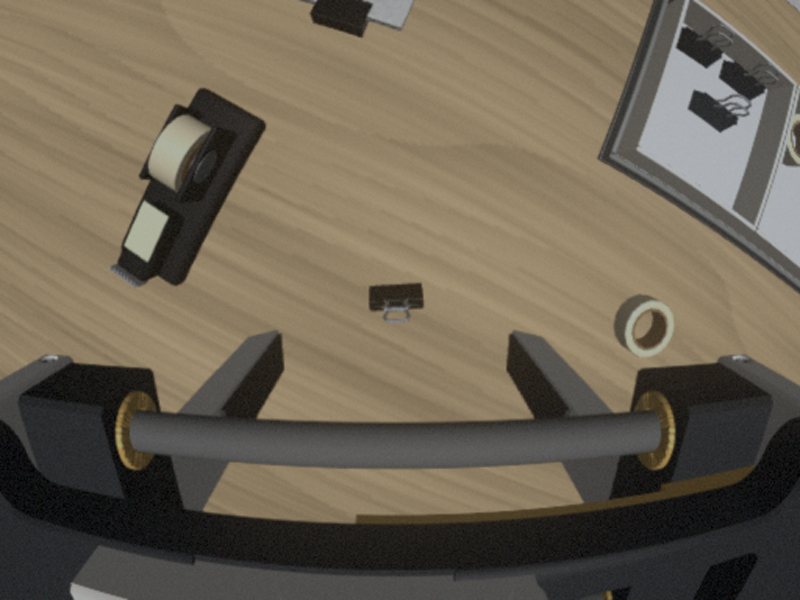

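Clip B is between the fingers, turned a little: far edge from (369,287) to (421,284), jaws from (370,311) to (423,307). The roll's top ring is at (649,327). The dispenser is well clear.

Run:
```python
from h import *
m=dict(np.load("w7.npz"));m5=dict(np.load("w5.npz"))
s=lambda u,v:((u+.5)/1.5625-.5,(v+.5)/1.5625-.5)
for n,p,z,o in(("far edge",((369,287),(421,284)),0,-8),("jaw",((370,311),(423,307)),17,0)):
    a,b=[onz(ray("wrist",s(*q),m),z) for q in p];d=b-a
    M=pose()[1].as_matrix();c=(a+b)/2+o*M[:,0]
    print(n,c.round(1),np.linalg.norm(d).round(1),np.degrees(np.arctan2(d[1],d[0])).round(1),"shift",(M.T@(c-pose()[0])/20).round(2))
r=[ray("wrist",s(649,327),m),ray("wrist",s(186,235),m5)]
print(tri(r),[onz(q,19) for q in r])
```

```text
far edge [395.1 228.5   0. ] 32.0 -60.0 shift [-0.04  0.11  5.02]
jaw [393.3 226.6  17. ] 31.0 -58.9 shift [-0.16  0.15  4.17]
(array([455.45961841,  70.45161283,  14.87784273]), [np.float64(0.6224177249539518), np.float64(0.6224177249539629)]) [array([456.05544279,  73.50943498,  19.        ]), array([455.46889981,  68.47269765,  19.        ])]
```

Request:
step_arm(plan="-0.08 0.12 0.5 0 0 0 -0.6;0 0 0.9 0 0 -0.75 -0.4;0 0 0.9 0 0 0 -0.2;0 0 0.9 0 0 0 -0.2;0 0 0.8 0 0 0 -0.2;0 0 0.5 0 0 0 -0.2;0 0 0.3 0 0 0 -0.2;0 0 0 0 0 0 -0.2;0 0 0 0 0 0 1;0 0 0 0 0 0 1;0 0 0 0 0 0 1;0 0 0 0 0 0 1", newtons=10)

```text
t: 23.58
ee_pos: [395.0, 228.2, 5.1]
eef_rot: [-0.0, 0.965, 0.262, 0.0]
ft_force: [-0.6, 0.8, 5.2]
finger_gap: 0.34
gripper_force: 10.0
```

Request:
step_arm(plan="0 0 0 0 0 0 1;0 0 -0.3 0 0 0 1;0 0 -0.8 0 0 0 1;0 0 -1 0 0 0 1;0 0 -1 0 0 0 1;0 0 -1 0 0 0 1;0 0 -0.9 0 0 0 1;0 0 0 0 0 0 1")

```text
t: 24.58
ee_pos: [395.5, 228.5, 106.6]
eef_rot: [-0.0, 0.965, 0.262, 0.001]
ft_force: [0.2, -0.4, 0.1]
finger_gap: 0.337
gripper_force: 10.0
```

```bash
python3 -c "
from h import *
need([573,97,105],-85.9)"
```

```text
t 24.57 tcp [395.5 228.5 106.6] tooly -59.6 shift/20 [ 4.34 10.16  0.09] rz/5deg 5.25 tilt fix [ 0.   -0.03] q7 -1.77
```

Request:
step_arm(plan="0.22 0.5 0 0 0 0 1;0.43 1 0 0 0 0 1;0.43 1 0 0 0 0 1;0.43 1 0 0 0 0 1;0.43 1 0 0 0 0 1;0.43 1 0 0 0 0 1;0.43 1 0 0 0 0 1;0.43 1 0 0 0 0 1;0.43 1 0 0 0 0 1;0.43 1 0 0 0 0 1;0.25 0.66 0 0 0 0 1;0 0 0 0 0 0.85 1")

```text
t: 26.08
ee_pos: [573.3, 95.6, 104.6]
eef_rot: [-0.0, 0.974, 0.225, -0.0]
ft_force: [-0.5, 1.1, -0.9]
finger_gap: 0.34
gripper_force: 10.0
```

Request:
step_arm(plan="0 0 0 0 0 0.9 1;0 0 0 0 0 0.9 1;0 0 0 0 0 0.9 1;0 0 0 0 0 0.9 1;0 0 0 0 0 0.8 1;0 0 0 0 0 0 1")

```text
t: 26.82
ee_pos: [572.5, 96.8, 104.8]
eef_rot: [-0.0, 0.999, 0.036, -0.0]
ft_force: [-0.5, 1.7, 0.2]
finger_gap: 0.335
gripper_force: 10.0
```

```bash
python3 -c "
from h import *
need([573,97,11],-85.9)"
```

```text
t 26.82 tcp [572.5  96.8 104.8] tooly -85.8 shift/20 [ 0.02 -0.01  4.69] rz/5deg 0.01 tilt fix [-0.  0.] q7 -1.81
```

Request:
step_arm(plan="0 0 0.4 0 0 0 1;0 0 0.9 0 0 0 1;0 0 0.9 0 0 0 1;0 0 0.9 0 0 0 1;0 0 0.7 0 0 0 1;0 0 0.5 0 0 0 1;0 0 0.25 0 0 0 1;0 0 0.1 0 0 0 1;0 0 0 0 0 0 1")

```text
t: 27.95
ee_pos: [572.7, 96.8, 12.2]
eef_rot: [-0.0, 0.999, 0.036, 0.0]
ft_force: [0.3, 0.4, 0.1]
finger_gap: 0.338
gripper_force: 10.0
```

Request:
step_arm(plan="0 0 0 0 0 0 -0.05;0 0 0 0 0 0 -0.05;0 0 0 0 0 0 -0.05;0 0 -0.4 0 0 0 -0.05;0 0 -0.9 0 0 0 -0.05;0 0 -1 0 0 0 -0.05;0 0 -1 0 0 0 -0.1;0 0 -1 0 0 0 -0.3;0 0 -0.4 0 0 0 -0.4;0 0 0 0 0 0 -0.4")

```text
t: 29.2
ee_pos: [572.7, 96.7, 106.6]
eef_rot: [-0.0, 0.999, 0.036, 0.001]
ft_force: [0.3, -0.2, -0.5]
finger_gap: 0.697
gripper_force: 0.0
```

```bash
python3 look.py w8; python3 -c "
from h import *
need([455.5,71,60],-85.9)"
```

```text
t 29.25 tcp [572.3  96.6 105.8] tooly -85.9 shift/20 [-5.92  0.86  2.29] rz/5deg 0.0 tilt fix [-0.  0.] q7 -1.81
```

View pics/w8.png

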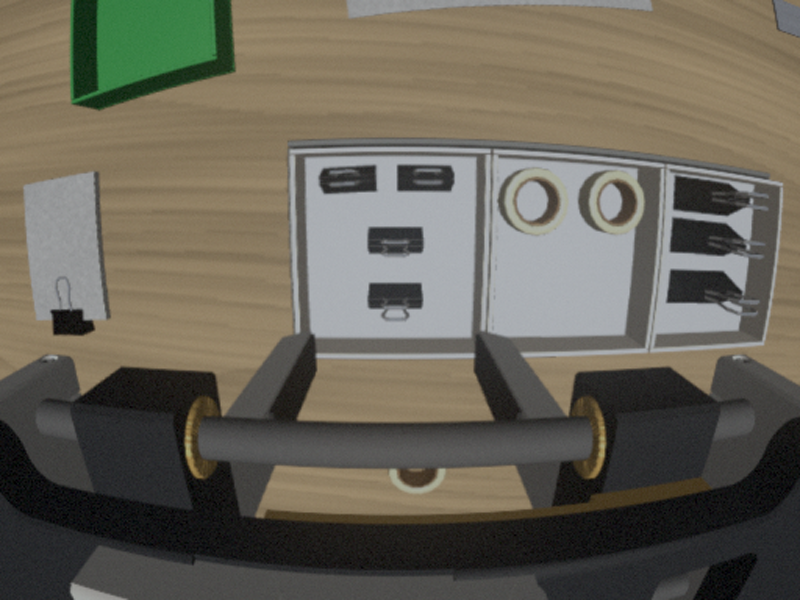

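Both medium clips stand in the bin. The roll is next.

Request:
step_arm(plan="-0.5 0.1 0 0 0 0 -1;-1 0.15 0 0 0 0 -1;-1 0.15 0 0 0 0 -1;-1 0.15 0 0 0 0 -1;-1 0.15 0 0 0 0 -1;-0.9 0.1 0.2 0 0 0 -1;-0.5 0.06 0.1 0 0 0 -1;0 0 0 0 0 0 -1")

```text
t: 30.25
ee_pos: [455.4, 70.9, 99.7]
eef_rot: [0.0, 0.999, 0.036, -0.0]
ft_force: [-0.8, -0.4, 0.3]
finger_gap: 1.002
gripper_force: 0.0
```

```bash
python3 look.py w9; python3 -c "
from h import *
need([455.5,71,4],-85.9)"
```

```text
t 30.3 tcp [456.1  71.1  99.9] tooly -85.9 shift/20 [-0.03  0.    4.79] rz/5deg 0.0 tilt fix [-0. -0.] q7 -1.8
```

View pics/w9.png

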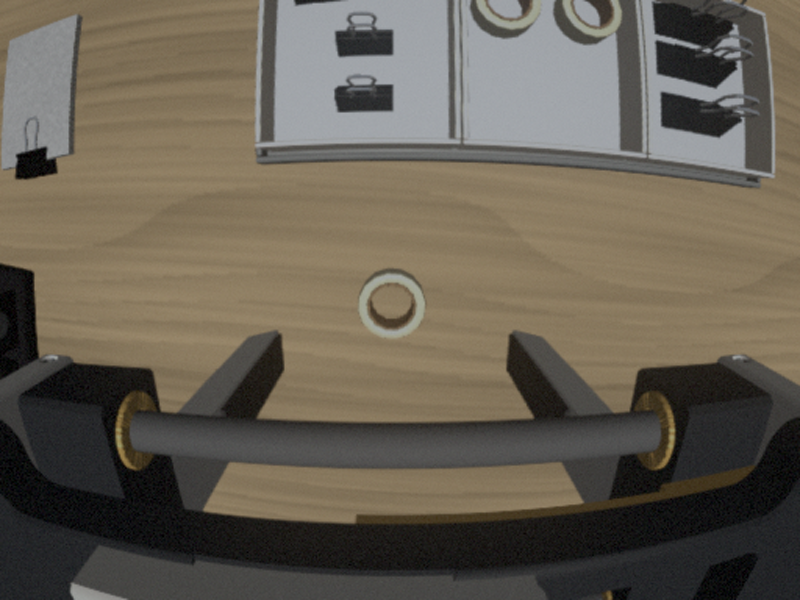

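The roll is centred between the fingers, top ring at (392,304), so I'll grip it.

Request:
step_arm(plan="0 0 0.5 0 0 0 -0.8;0 0 0.9 0 0 0 -0.6;0 0 0.9 0 0 0 -0.4;0 0 0.9 0 0 0 -0.4;0 0 0.8 0 0 0 -0.4;0 0 0.5 0 0 0 -0.4;0 0 0.3 0 0 0 -0.4;0 0 0 0 0 0 -0.4;0 0 0 0 0 0 1;0 0 0 0 0 0 1;0 0 0 0 0 0 1;0 0 0 0 0 0 1", newtons=10)

```text
t: 31.8
ee_pos: [456.2, 71.1, 4.1]
eef_rot: [-0.0, 0.999, 0.036, 0.0]
ft_force: [-1.0, -0.5, 4.7]
finger_gap: 0.424
gripper_force: 10.0
```

Request:
step_arm(plan="0 0 0 0 0 0 1;0 0 -0.3 0 0 0 1;0 0 -0.8 0 0 0 1;0 0 -1 0 0 0 1;0 0 -1 0 0 0 1;0 0 -1 0 0 0 1;0 0 -0.9 0 0 0 1;0 0 0 0 0 0 1")

```text
t: 32.8
ee_pos: [456.8, 71.2, 105.6]
eef_rot: [-0.0, 0.999, 0.036, 0.001]
ft_force: [-0.1, 0.1, -0.3]
finger_gap: 0.42
gripper_force: 10.0
```

```bash
python3 -c "
from h import *
need([584,-10,105],-85.9)"
```

```text
t 32.8 tcp [456.8  71.2 105.6] tooly -85.9 shift/20 [6.05 4.51 0.05] rz/5deg 0.0 tilt fix [-0.   -0.03] q7 -1.79
```

Request:
step_arm(plan="0.5 0.35 0 0 0 0 1;1 0.75 0 0 0 0 1;1 0.75 0 0 0 0 1;1 0.75 0 0 0 0 1;1 0.75 0 0 0 0 1;1 0.75 0 0 0 0 1;0.55 0.41 0 0 0 0 1;0 0 0 0 0 0 1")

```text
t: 33.8
ee_pos: [583.2, -10.7, 103.2]
eef_rot: [-0.0, 0.999, 0.036, -0.0]
ft_force: [-0.4, 0.6, -0.2]
finger_gap: 0.424
gripper_force: 10.0
```

Request:
step_arm(plan="0 0 0.4 0 0 0 1;0 0 0.9 0 0 0 1;0 0 0.9 0 0 0 1;0 0 0.9 0 0 0 1;0 0 0.7 0 0 0 1;0 0 0.5 0 0 0 1;0 0 0.25 0 0 0 1;0 0 0.1 0 0 0 1;0 0 0 0 0 0 1")

```text
t: 34.92
ee_pos: [583.4, -10.2, 11.2]
eef_rot: [-0.0, 0.999, 0.036, 0.0]
ft_force: [0.3, 0.2, 0.5]
finger_gap: 0.424
gripper_force: 10.0
```

Request:
step_arm(plan="0 0 0 0 0 0 -0.2;0 0 0 0 0 0 -0.2;0 0 0 0 0 0 -0.2;0 0 -0.4 0 0 0 -0.2;0 0 -0.9 0 0 0 -0.2;0 0 -1 0 0 0 -0.2;0 0 -1 0 0 0 -0.2;0 0 -1 0 0 0 -0.3;0 0 -1 0 0 0 -0.4;-0.5 0 -1 0 0 0 -0.4;-0.5 0 0 0 0 0 -0.4;0 0 0 0 0 0 -0.4")

```text
t: 36.42
ee_pos: [562.5, -11.8, 136.9]
eef_rot: [0.0, 0.999, 0.036, -0.0]
ft_force: [-0.2, -0.5, 0.0]
finger_gap: 0.697
gripper_force: 0.0
```

```bash
python3 look.py w10
```

```text
(no output)
```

View pics/w10.png

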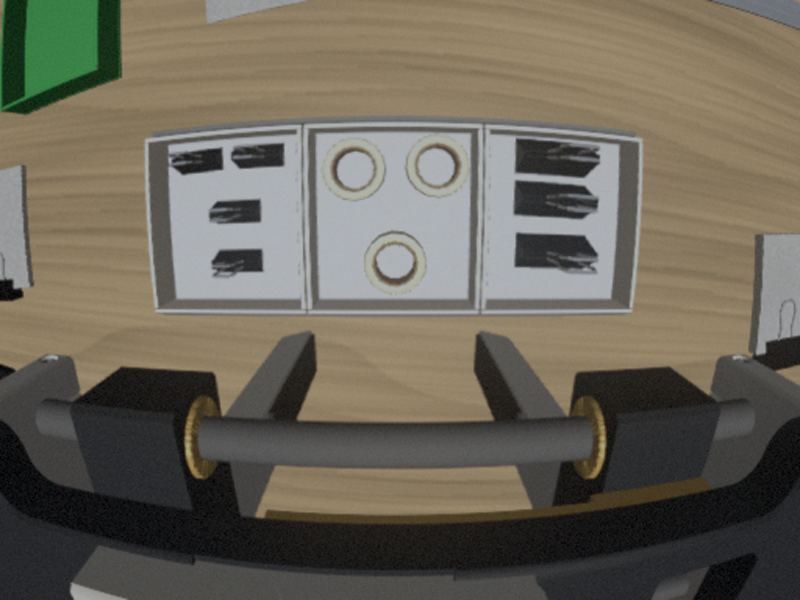

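The roll lies flat at (395,263), all the clips stand in their own bins, and the packets in view are untouched. I'll hand it in.

```bash
python3 -c "
from station import arm
print(arm.close_job())"
```

```text
the job is handed in; nothing more can be done
None
```

I handed the job in at about 36.5 s: all three loose clips stand in the bins of their own size and the roll lies flat in the tape bin, with the packets and dispenser left alone; no verdict came back.

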